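# Load the sample case from under the carton

## Task

The flat grey sample case that lies underneath a cardboard carton is due for analysis. Move the carton off it and restack it squarely on top of the other cardboard carton, and set the flat case down centred and lined up lengthwise on the orange analyser's loading plate. There is glass in both, so set them down gently; do not drop them, and let go of everything at the end.

Things in the scene. Friction and masses are not known exactly. Their poses are not given: they have to be found in the camera images.
- carton_mid (a point): Centre (half-way up) of the upper cardboard carton, a closed rigid box 120 (x) x 54 (y) x 50 (z) mm, about 0.2 kg, which at the start lies on the flat case. Its x axis runs along the length, y across the width, z up.
- case_mid (a point): Centre (half-way up) of the wanted flat grey plastic sample case, a closed rigid box 150 (x) x 56 (y) x 44 (z) mm, about 0.3 kg, which at the start lies on the bench under the upper carton, roughly in line with it. Its x axis runs along the length, y across the width, z up. A second case that looks the same lies alone on the far side of the bench and is not wanted.
- base_carton_mid (a point): Centre (half-way up) of the other cardboard carton, loose, the same size and look as the upper one (120 x 54 x 50 mm, x along its length), which stands by itself on the bench. The upper carton goes on top of it.
- plate (a point): Centre of the upper face of the orange analyser's loading plate, a bare flat aluminium plate 190 (x) x 96 (y) mm, its face 20 mm above the bench; x along its length, y across it towards the analyser's housing, z up. The analyser is fixed; its housing, 120 mm high, begins 120 mm from the plate's centre in +y, with nothing but two low rails between.

How it is judged (in metres and radians):
At the end, for the whole second after the job is handed in: The upper carton rests flat and still on the other carton on the bench, centres within 20 mm, lengths within 14 degrees; the wanted case rests flat and still on the loading plate, centres within 20 mm, lengths within 11 degrees (either way round) (horizontal distance between carton_mid and base_carton_mid below 0.02 m and z of carton_mid in the frame of base_carton_mid between 0.045 and 0.055 m and angle between the x axis of carton_mid and the x axis of base_carton_mid, either way round below 0.25 rad and angle between each of carton_mid, case_mid's own z axis and vertical below 0.1 rad and height (world z) of base_carton_mid below 0.03 m and horizontal distance between case_mid and plate below 0.02 m and z of case_mid in the frame of plate between 0.017 and 0.027 m and angle between the x axis of case_mid and the x axis of plate, either way round below 0.2 rad and linear speed of each of carton, case below 0.02 m/s); the robot touches nothing.
It fails at once if the case is dropped (it falls free faster than 0.8 m/s, more than about 3 cm) (linear speed of case above 0.8 m/s and contact force between the fingers and case below 0.1 N).
It fails at once if the carton is dropped (it falls free faster than 0.8 m/s, more than about 3 cm) (linear speed of carton above 0.8 m/s and contact force between the fingers and carton below 0.1 N and contact force between carton and case below 0.1 N).
It also fails if it takes over 54 s, if anything falls off the work surface, if the arm or the gripper's body presses on something with over 40 N, if the wrist force passes 120 N, or if a joint passes its speed limit or range.

## Robot

A 6-joint arm with a two-finger parallel gripper is mounted at the origin on the work surface. World frame = base frame: x ahead of the robot, y to its left, z up, the work surface at z = 0. Lengths are in mm, angles in degrees, forces in N, time in s.
With the tool pointing down it reaches from about 300 to 850 mm from the base axis. Payload 4.2 kg.
Tool frame: the origin (TCP) lies between the finger pads; the fingertips stand 19 mm ahead of it and the grasp point (between the pads) is the TCP (env.tips_ahead is the distance from the TCP to the fingertips, in mm); z points along the fingers, y is the direction in which the jaws open and shut (so a half turn about z gives the same grasp; the last joint's range is limited). The gripper opens to 91 mm and grips with 3 to 60 N. Pads are 32 mm wide; open, the fingers measure 118 mm over their backs; the gripper's body (76 mm by 178 mm) begins 60 mm behind the grasp point.
Start: joints at [66.119, 18.312, 89.639, -0, 72.044, -1.146], TCP at [222.224, 530.341, 196.376] pointing down, gripper open.
Joint ranges: [-177.97, 177.97], [-48.28, 115.42], [12.27, 149.76], [-77.06, 257.06], [2.81, 150.46], [-146.56, 146.56]. Speed limits (degrees/s): [147.25, 147.25, 180, 180, 180, 180].

## Interface

Orientations are given as [roll, pitch, yaw] about the fixed x, y, z axes, in that order (R = Rz(yaw) Ry(pitch) Rx(roll)).
In Python, from workcell import telemetry, viewer, job_done, env gives the robot as it stands. The module is installed in compiled form; this text tells all that it offers.
- The arm moves only by the shell command python3 -m jog 'ROWS' [FORCE]. ROWS is JSON, a list of rows, each a list of 3 entries, a list of its own where there are three numbers: the shift along the tool's x, y, z in cm, then the turn about the tool's z in degrees, then the opening, from 0 (shut) to 1 (fully open). A call has 1 to 10 rows; each row shifts and turns the pose as measured when the row begins, along the tool's axes as they then stand; what a row does not reach is not made up. A row lasts 1/8 s, in which the tool goes at most 62.5 mm and 10.7 degrees, less where a joint would pass 70% of its speed; a pose out of reach is approached as far as the arm can. A call is refused whole if a number of a shift passes 6.25 or a number of a turn 10.7, either way. A call with a gripper value outside its range is refused whole. The fingers move at their own pace and stop on an object; FORCE is the grip in N (left out, the last holds). Time passes only in rows, so rows that do not move let the fingers close. It gives the time, the measured TCP pose, the force and the opening at its end, in the units of the state.
- telemetry.state(): the state, without advancing time (a new reading comes with each control period).
- viewer.grab_frame(name): name is "scene" or "top" or "wrist"; returns a dict with "color" (384x512x3 uint8, red, green, blue), "K" (3x3 intrinsics, pixels), "k1" (the pictures are not rectified: a ray, as slopes to the right and down, at radius r is drawn at 1 + k1 r^2 times it, then the intrinsics apply), "rvec" (rotation vector, rad) and "tvec" (3), from world to camera coordinates, as OpenCV has them. Camera axes: x right, y down, z forward; pixel columns grow to the right and rows downward; lengths in mm; the calibration is good to about 2 mm. A picture is of the moment at which its call begins. There is no depth.
- job_done(): hands the job in, once; it reports no verdict.
The state is a dict: "time_s": time; "qpos": joint angles; "qvel": joint speeds; "effort": joint torques, N m; "ee_pos": TCP position; "ee_rot": TCP orientation; "force": force on the tool from outside, world axes, zero at the start; "torque": the same for the moment, N m; "gripper_width": finger opening in mm.
Only numpy, scipy, OpenCV 4.12 (cv2) and the standard library are available. Lean on these libraries where they do the work, as an engineer would, in place of code of your own. Each camera call takes 0.05 s, during which the arm holds its last target. There are 200 camera calls.

## Working session

There is one attempt and no reset: what is moved stays moved. The work goes in short steps, Python scripts to look and compute and a shell command to move; the robot and the scene stay as the last step left them, time stands still between calls to the robot, and variables do not carry over. Pictures are saved under pics/ and viewed, about 8 in all and at most 12, crops included, and the job is handed in when it is done.

```bash
mkdir -p pics; cat > h.py <<'E'
import numpy as np, cv2
from workcell import telemetry, viewer
def grab(n,f=None):
    d=viewer.grab_frame(n)
    if f: cv2.imwrite('pics/'+f,d['color'][:,:,::-1])
    np.savez('pics/cal_%s.npz'%n,**{k:np.array(d[k],float) for k in('K','k1','rvec','tvec')})
    return d
def cal(n):
    d=np.load('pics/cal_%s.npz'%n); return d
def ray(n,uv):
    d=cal(n);K=d['K'];dist=np.array([float(d['k1']),0,0,0])
    p=cv2.undistortPoints(np.array(uv,float).reshape(-1,1,2),K,dist).reshape(-1,2)
    R=cv2.Rodrigues(d['rvec'])[0];C=-R.T@d['tvec'].ravel()
    D=np.c_[p,np.ones(len(p))]@R
    return C,D
def atz(n,uv,z):
    C,D=ray(n,uv); z=np.broadcast_to(z,(len(D),))
    return C+D*((z-C[2])/D[:,2])[:,None]
def proj(n,P):
    d=cal(n)
    return cv2.projectPoints(np.array(P,float).reshape(-1,3),d['rvec'],d['tvec'],d['K'],np.array([float(d['k1']),0,0,0]))[0].reshape(-1,2)
E
python3 - <<'E'
from h import *
for n in('scene','top'):
    d=grab(n,n+'0.png'); print(n,ray(n,[[256,192]])[0],float(d['k1']))
a=[cv2.resize(cv2.imread(f'pics/{n}0.png'),(800,600),interpolation=cv2.INTER_CUBIC) for n in('scene','top')]
for n,i in zip(('scene','top'),a): cv2.imwrite(f'pics/{n}0b.png',i)
s=telemetry.state();print(s['ee_pos'],s['ee_rot'],s['gripper_width'])
E
```

```text
scene [1048.53652153   70.96775619  624.82442379] -0.10797925860644204
top [ 407.94664886   33.10225584 1152.28939297] -0.2016507998085415
[222.04443376 529.89970813 195.63286891] [-1.79911697e+02 -5.86128929e-04  1.57263692e+02] 91.00383483352807
```

View pics/top0b.png

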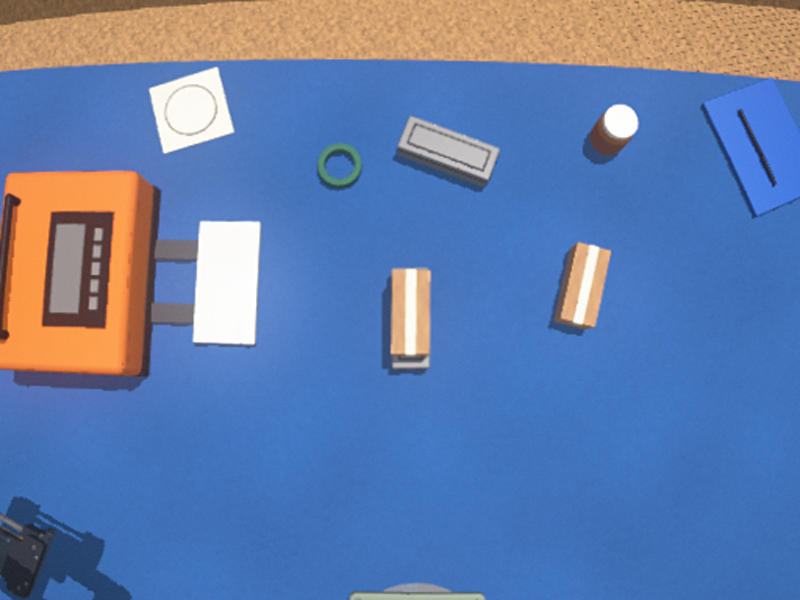

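View pics/scene0b.png

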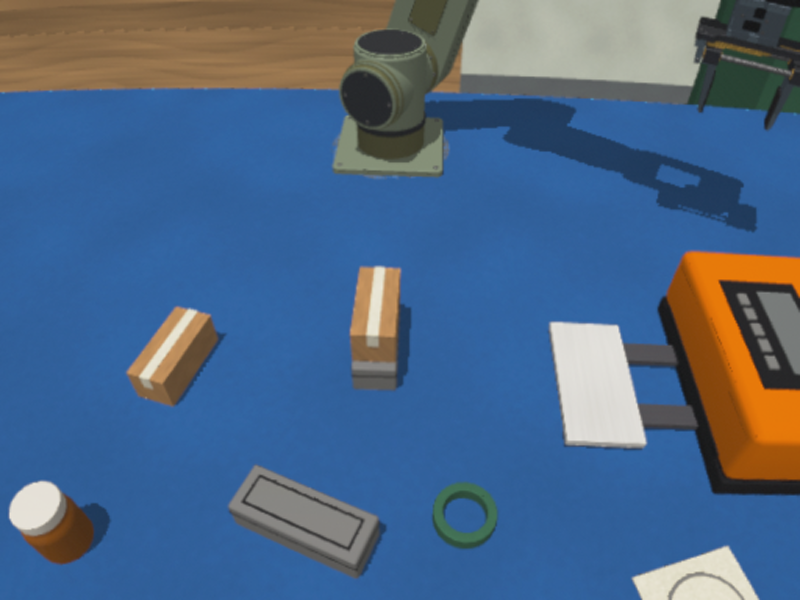

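Top view: the plate is at about (227,283), the stacked carton at (410,312) with the case showing below it at (410,363), and the base carton at (583,286). The lone case at (448,152) is not wanted. I'll enlarge these for corner readings.

```bash
python3 - <<'E'
import cv2,numpy as np
t=cv2.imread('pics/top0.png')
def c(x,y,w=66,h=90,s=6): return cv2.resize(t[y:y+h,x:x+w],None,fx=s,fy=s,interpolation=cv2.INTER_CUBIC)
a=np.hstack([c(235,160,s=6),c(345,145,s=6)])
cv2.imwrite('pics/crop1.png',a);print(a.shape)
E
```

```text
(540, 792, 3)
```

View pics/crop1.png

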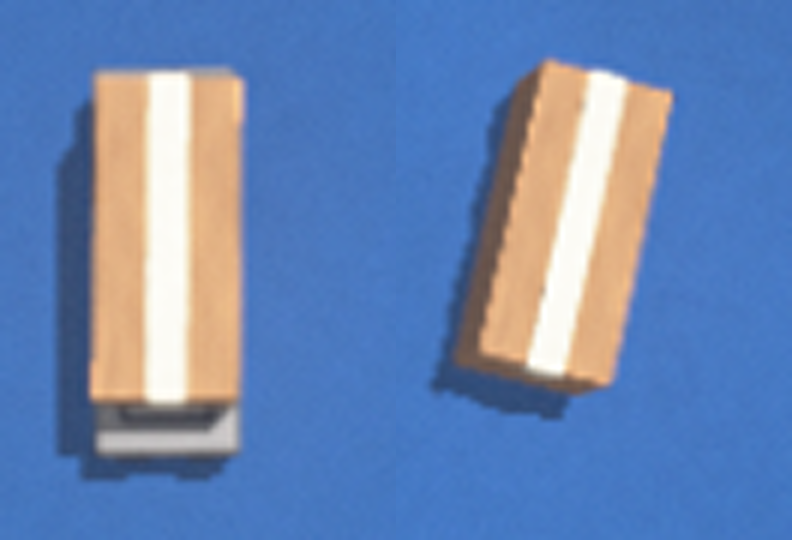

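```bash
cat > fit.py <<'E'
from h import *
from scipy.optimize import least_squares
def fit(n,uv,L,W,z):
    P=atz(n,uv,z)[:,:2]
    # corners order: top-left(+x,+y), top-right(+x,-y), bot-right(-x,-y), bot-left(-x,+y)
    m=np.array([[L,W],[L,-W],[-L,-W],[-L,W]])/2
    def f(p):
        c,s=np.cos(p[2]),np.sin(p[2]);return (m@np.array([[c,s],[-s,c]])+p[:2]-P).ravel()
    r=least_squares(f,[*P.mean(0),0]);return r.x[:2].round(1),np.degrees(r.x[2]).round(1),r.fun.reshape(-1,2).round(1)
E
python3 - <<'E'
from fit import *
a=lambda q,x0,y0,xo=0:[((x-xo+.5)/6+x0-.5,(y+.5)/6+y0-.5) for x,y in q]
print('carton',*fit('top',a([(95,73),(243,78),(241,402),(91,402)],235,160),120,54,94))
print('base',*fit('top',a([(546,60),(672,92),(610,382),(480,352)],345,145,396),120,54,50))
p=[((x+.5)*.64-.5,(y+.5)*.64-.5) for x,y in [(200,221),(260,222),(255,346),(193,344)]]
print('plate',*fit('top',p,190,96,20))
print('case near',atz('top',a([(97,453),(240,453),(98,410),(240,410)],235,160),44).round(1))
print('case far R',atz('top',a([(232,69)],235,160),44).round(1))
E
```

```text
carton [521.6  15.7] 0.1 [[-1.1 -0.5]
 [ 0.   0.4]
 [ 0.2  0.5]
 [ 0.9 -0.4]]
base [ 571.9 -248.3] -13.5 [[ 1.   0.9]
 [ 0.2 -0.8]
 [-1.3 -0.5]
 [ 0.1  0.5]]
plate [570.1 297.4] -0.3 [[-1.4  0.1]
 [-0.8 -0.4]
 [ 1.4  0.5]
 [ 0.8 -0.2]]
case near [[443.6  40.9  44. ]
 [444.3 -13.9  44. ]
 [460.1  40.7  44. ]
 [460.8 -13.7  44. ]]
case far R [[593.3  -9.4  44. ]]
```

```bash
python3 -m jog '[[[0,0,0],-7.6,1],[[0,0,0],-7.6,1],[[0,0,0],-7.5,1],[[-3,-5.1,0],0,1],[[-3,-5.1,0],0,1],[[-3,-5.1,0],0,1],[[-3,-5.1,0],0,1],[[-3,-5.1,0],0,1],[[-3,-5.1,0],0,1],[[-3,-5.1,0],0,1]]'
python3 - <<'E'
from fit import *
p=[((x+.5)*.64-.5,(y+.5)*.64-.5) for x,y in [(567,443),(550,322),(618,325),(645,447)]]
P=atz('scene',p,20);print(P.round(1),P.mean(0))
q=[((x+.5)*.64-.5,(y+.5)*.64-.5) for x,y in [(360,268),(400,269),(396,361),(351,359)]]
P=atz('scene',q,94);print(P.round(1),P.mean(0))
E
```

```text
time_s: 1.35
ee_pos: [440.7, 167.7, 192.5]
ee_rot: [-179.6, -0.2, -178.7]
force: [1.2, 0.9, -0.4]
gripper_width: 91.4
[[672.9 249.2  20. ]
 [480.4 251.5  20. ]
 [480.7 346.7  20. ]
 [674.9 341.7  20. ]] [577.19167968 297.26015099  20.        ]
[[466.8 -10.2  94. ]
 [465.7  42.5  94. ]
 [620.7  46.2  94. ]
 [620.8  -5.1  94. ]] [543.5105779  18.3486295  94.       ]
```

```bash
python3 -m jog '[[[-2.7,-5,0],1.2,1],[[-2.7,-5,0],0,1],[[-2.7,-5,0],0,1],[[0,0,0],0,1],[[0,0,0],0,1]]'
```

```text
time_s: 1.98
ee_pos: [525.1, 9.7, 191.3]
ee_rot: [-179.7, -0.3, 179.6]
force: [0.2, 0.2, -0.4]
gripper_width: 91.2
```

```bash
python3 - <<'E'
from h import *
d=grab('wrist','w1.png')['color'][:,:,::-1]
t=cv2.imread('pics/top0.png')
c=cv2.resize(t[132:232,115:175],None,fx=5,fy=5,interpolation=cv2.INTER_CUBIC)
cv2.imwrite('pics/v4.png',np.hstack([cv2.copyMakeBorder(np.ascontiguousarray(d),0,116,0,0,cv2.BORDER_CONSTANT),c[:,:280]]));print(telemetry.state()['ee_pos'])
E
```

```text
[525.18818205   9.83426545 191.40995436]
```

View pics/v4.png

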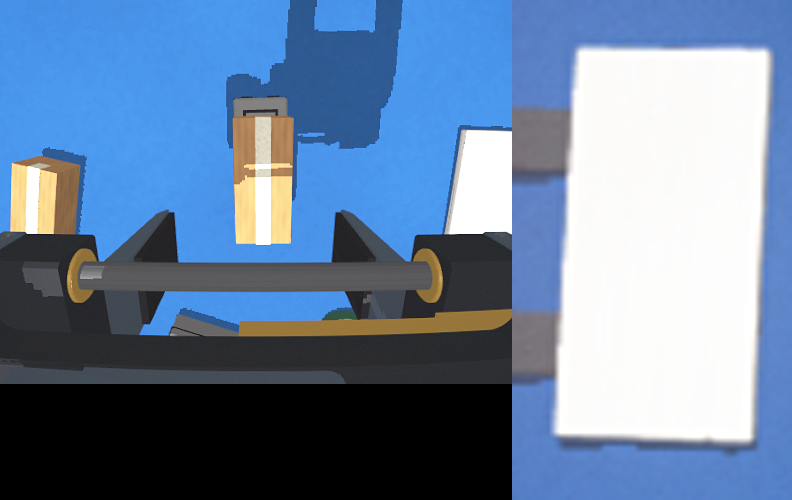

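Wrist view: carton top corners at about (233,116), (294,116), (291,243), (236,243). The plate corners in the crop are at (64,47), (258,49), (243,440), (43,435).

```bash
python3 - <<'E'
from fit import *
print(*fit('top',[((x+.5)/5+114.5,(y+.5)/5+131.5) for x,y in [(64,48),(258,50),(243,440),(43,435)]],190,96,20))
P=atz('wrist',[(291,243),(236,243),(233,116),(294,116)],94);print(P.round(1),P.mean(0),ray('wrist',[[0,0]])[0])
print('case end',atz('wrist',[(234,97.5),(287,97.5)],44).round(1))
print('base',*fit('top',[((x-396+.5)/6+344.5,(y+.5)/6+144.5) for x,y in [(546,60),(672,92),(610,382),(480,352)]],120,54,50))
E
```

```text
[572.1 297.7] -0.2 [[ 0.3 -0.3]
 [ 0.6  0.2]
 [-0.4  0.8]
 [-0.6 -0.7]]
[[580.2  44.1  94. ]
 [579.9  -9.5  94. ]
 [459.3  -9.5  94. ]
 [459.6  43.9  94. ]] [519.75310176  17.23818123  94.        ] [449.34658644  11.0593386  379.84366702]
case end [[442.6 -11.7  44. ]
 [442.9  42.1  44. ]]
base [ 571.9 -248.3] -13.5 [[ 1.   0.9]
 [ 0.2 -0.8]
 [-1.3 -0.5]
 [ 0.1  0.5]]
```

```bash
python3 -m jog '[[[0.4,0.67,3],0,1],[[0,0,4],0,1],[[0,0,4],0,1],[[0,0,0.5],0,1],[[0,0,0],0,1]]'
```

```text
time_s: 2.65
ee_pos: [519.8, 22.6, 76.3]
ee_rot: [-179.7, -0.0, -179.8]
force: [0.0, -0.5, -0.1]
gripper_width: 91.2
```

```bash
python3 -m jog '[[[0,-0.6,0.2],0,1],[[0,0,0],0,1],[[0,0,0],0,1]]'
```

```text
time_s: 3.02
ee_pos: [522.3, 16.7, 77.8]
ee_rot: [-179.7, 0.4, -179.7]
force: [0.2, -0.6, 0.3]
gripper_width: 91.1
```

```bash
python3 -m jog '[[[0,0,0.2],0,0],[[0,0,0],0,0],[[0,0,0],0,0],[[0,0,0],0,0],[[0,0,0],0,0],[[0,0,0],0,0]]' 30
```

```text
time_s: 3.78
ee_pos: [523.5, 18.1, 77.5]
ee_rot: [-179.9, 0.5, -179.8]
force: [-2.0, 4.6, 9.2]
gripper_width: 34.0
```

```bash
python3 - <<'E'
from h import *
a=grab('scene')['color'][:,:,::-1][120:300,150:330]; b=grab('wrist')['color'][:,:,::-1]
c=cv2.resize(a,(384,384),interpolation=cv2.INTER_CUBIC); b=cv2.resize(b[:,64:448],(384,384))
cv2.imwrite('pics/v5.png',np.hstack([c,b])); s=telemetry.state();print(s['gripper_width'],s['force'],s['ee_pos'])
E
```

```text
26.167831811862264 [-4.68615675  7.52677617 20.20580883] [523.80512944  18.86368721  78.56195375]
```

View pics/v5.png

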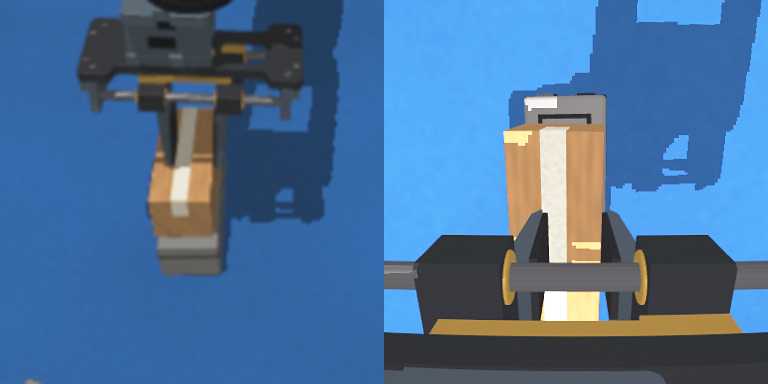

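```bash
python3 - <<'E'
from h import *
print(telemetry.state()['ee_pos'],telemetry.state()['gripper_width'],ray('wrist',[[0,0]])[0])
B=[(460,-10.5,94),(460,43.5,94),(443,-12,44),(443,42,44),(460,-10.5,44)]
print('wrist',proj('wrist',B).round(0).tolist())
T=[(523,18+5,59),(523,18-31,59),(523,32,94),(523,4,94)]
print(proj('wrist',T).round(0).tolist())
for z in(59,75,94):
  p=proj('scene',[(523,18+s*13,z) for s in(-1,1)]);print('scene crop tips',z,((p-[150,120])*384/180).round(0).tolist())
p=proj('scene',[(460,-10.5,94),(460,43.5,94),(580,-10.5,94),(580,43.5,94),(580,-10.5,44),(580,43.5,44),(594,-12,0),(594,42,0)]);print(((p-[150,120])*384/180).round(0).tolist())
d=cv2.imread('pics/v5.png');a=cv2.resize(d[70:290,60:240+60-60],None,fx=2.2,fy=2.2,interpolation=cv2.INTER_CUBIC);b=cv2.resize(d[80:330,480:660],None,fx=1.94,fy=1.94,interpolation=cv2.INTER_CUBIC)
h=min(a.shape[0],b.shape[0]);cv2.imwrite('pics/v6.png',np.hstack([a[:h],b[:h]]))
E
```

```text
[523.80512944  18.86368721  78.56195375] 26.167831811862264 [444.95820568  18.2712235  265.32234487]
wrist [[201.0, 128.0], [302.0, 128.0], [210.0, 96.0], [290.0, 96.0], [213.0, 122.0]]
[[261.0, 216.0], [209.0, 216.0], [278.0, 238.0], [230.0, 237.0]]
scene crop tips 59 [[183.0, 177.0], [210.0, 179.0]]
scene crop tips 75 [[182.0, 166.0], [210.0, 167.0]]
scene crop tips 94 [[182.0, 151.0], [210.0, 153.0]]
[[172.0, 105.0], [227.0, 107.0], [158.0, 197.0], [220.0, 200.0], [161.0, 233.0], [220.0, 236.0], [160.0, 274.0], [217.0, 277.0]]
```

View pics/v6.png

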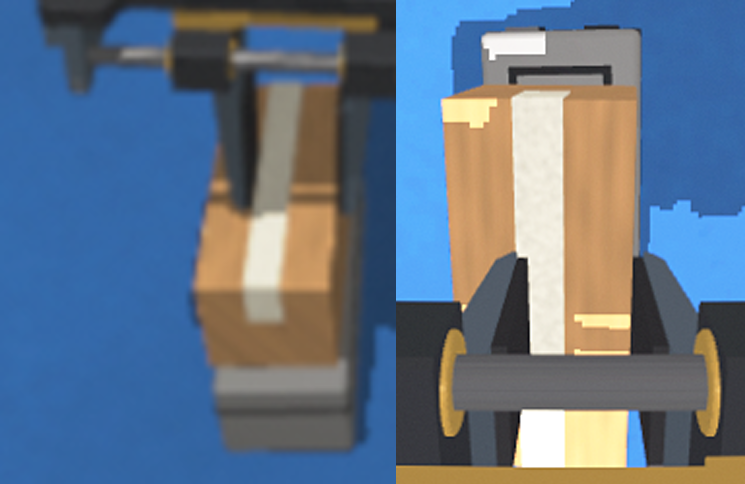

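The pictures show the −y finger apparently over the carton's top and the carton pushed about 9 mm in −y. The opening is 26 mm, which is below the carton's width, so this is not a proper grip. I'll open partly and recheck.

```bash
python3 -m jog '[[[0,0,0],0,0.6],[[0,0,0],0,0.8]]'; python3 -m jog '[[[0,0,0],0,1],[[0,0,0],0,1],[[0,0,0],0,1]]'
python3 - <<'E'
from h import *
a=grab('scene')['color'][:,:,::-1][120:300,150:330]; b=grab('wrist')['color'][:,:,::-1]
c=cv2.resize(a,(384,384),interpolation=cv2.INTER_CUBIC); b=cv2.resize(b[:,64:448],(384,384))
cv2.imwrite('pics/v7.png',np.hstack([c,b])); s=telemetry.state();print(s['gripper_width'],s['force'],s['ee_pos'],s['qpos'])
E
```

```text
time_s: 4.12
ee_pos: [524.0, 19.0, 79.0]
ee_rot: [-180.0, 0.6, -179.8]
force: [-0.6, 0.4, -0.2]
gripper_width: 43.3
time_s: 4.5
ee_pos: [523.4, 18.3, 78.0]
ee_rot: [-179.9, 0.5, -179.8]
force: [0.4, -0.6, -0.8]
gripper_width: 73.0
81.10726546482135 [ 0.51708126 -0.04215076 -0.3563386 ] [523.43810591  18.38119534  78.11363788] [  0.82061396  19.60398401 106.56365856  -0.12488923  53.29410931
 -89.2935089 ]
```

View pics/v7.png

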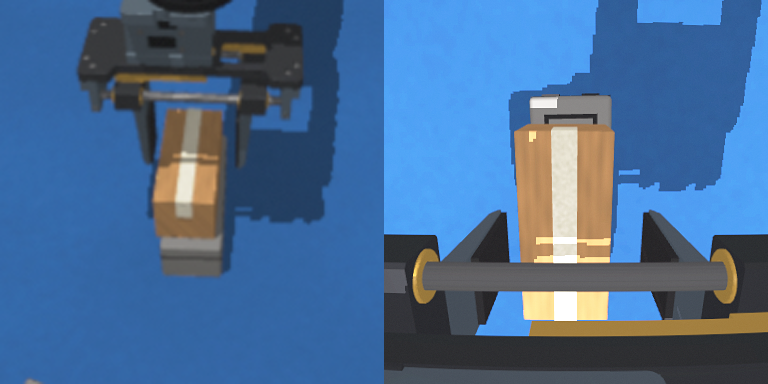

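```bash
python3 - <<'E'
from h import *
d=cal('wrist');print('f',d['K'][0,0])
for z in (59,75,92):
  for x in (507,523,539):
    P=[(x,18.4+s*40.5,z) for s in(-1,1)]
    p=proj('scene',P);print(z,x,((p-[150,120])*384/180).round(0).tolist(),(proj('wrist',P)+[320,0]).round(0).tolist())
B=[(460,-10.5,94),(460,43.5,94),(580,-10.5,94),(580,43.5,94)]
print('wrist',(proj('wrist',B)+[320,0]).round(0).tolist(),((proj('scene',B)-[150,120])*384/180).round(0).tolist())
print('tip ray at z59',atz('wrist',[(505-320,211),(647-320,211)],59).round(0),'z92',atz('wrist',[(505-320,211),(647-320,211)],92).round(0))
print('carton',atz('wrist',[(515-320,130),(614-320,130),(608-320,320),(524-320,320)],94).round(1))
E
```

```text
f 319.3949946398493
59 507 [[156.0, 164.0], [240.0, 168.0]] [[515.0, 194.0], [635.0, 195.0]]
59 523 [[154.0, 176.0], [240.0, 180.0]] [[516.0, 216.0], [634.0, 217.0]]
59 539 [[152.0, 189.0], [239.0, 192.0]] [[517.0, 238.0], [632.0, 238.0]]
75 507 [[155.0, 152.0], [241.0, 156.0]] [[511.0, 202.0], [639.0, 202.0]]
75 523 [[153.0, 164.0], [240.0, 168.0]] [[512.0, 225.0], [638.0, 226.0]]
75 539 [[151.0, 177.0], [239.0, 181.0]] [[513.0, 248.0], [636.0, 248.0]]
92 507 [[154.0, 140.0], [241.0, 143.0]] [[505.0, 211.0], [645.0, 211.0]]
92 523 [[152.0, 152.0], [240.0, 155.0]] [[507.0, 236.0], [643.0, 237.0]]
92 539 [[150.0, 164.0], [240.0, 168.0]] [[508.0, 260.0], [641.0, 261.0]]
wrist [[521.0, 129.0], [623.0, 129.0], [530.0, 319.0], [614.0, 319.0]] [[172.0, 105.0], [227.0, 107.0], [158.0, 197.0], [220.0, 200.0]]
tip ray at z59 [[519. -30.  59.]
 [519.  68.  59.]] z92 [[507. -22.  92.]
 [507.  60.  92.]]
carton [[460.7 -13.7  94. ]
 [460.6  38.9  94. ]
 [580.6  39.8  94. ]
 [581.  -14.2  94. ]]
```

```bash
python3 -c "from workcell import env;print({k:getattr(env,k) for k in dir(env) if not k.startswith('__')})"; python3 -m jog '[[[0.2,-0.55,0],0,1],[[0,0,0],0,1],[[0,0,0],0,1],[[0,0,1.8],0,1],[[0,0,1.8],0,1],[[0,0,0],0,1]]'
```

```text
{'Unreachable': <class 'workcell.Unreachable'>, 'tips_ahead': 19.0}
time_s: 5.35
ee_pos: [522.2, 12.2, 41.9]
ee_rot: [-179.9, 0.6, -179.8]
force: [0.2, -0.3, 0.0]
gripper_width: 91.0
```

```bash
python3 -m jog '[[[0,0,0],0,0],[[0,0,0],0,0],[[0,0,0],0,0],[[0,0,0],0,0],[[0,0,0],0,0],[[0,0,0],0,0]]' 25; python3 -m jog '[[[0,0,-1],0,0],[[0,0,-1],0,0],[[0,0,0],0,0]]'
```

```text
time_s: 6.1
ee_pos: [523.7, 12.3, 44.0]
ee_rot: [-179.9, 0.9, -179.8]
force: [0.6, -0.3, -0.5]
gripper_width: 54.0
time_s: 6.48
ee_pos: [523.1, 12.3, 65.2]
ee_rot: [-179.9, 0.8, -179.8]
force: [-0.3, 0.4, -2.4]
gripper_width: 54.1
```

```bash
python3 -m jog '[[[0,0,-2.5],6.7,0],[[0,0,-2.5],6.6,0],[[-2,-4.5,0],0,0],[[-2.2,-4.8,0],0,0],[[-2.2,-4.8,0],0,0],[[-2.2,-4.8,0],0,0],[[-1.5,-3,0],0,0],[[0,0,0],0,0],[[0,0,0],0,0]]'
```

```text
time_s: 7.6
ee_pos: [569.6, -229.9, 117.0]
ee_rot: [179.8, 0.7, 166.5]
force: [0.0, 0.2, -1.9]
gripper_width: 53.8
```

```bash
python3 -m jog '[[[-0.95,-1.75,0],0,0],[[0,0,2],0,0],[[0,0,2],0,0],[[0,0,0],0,0]]'
```

```text
time_s: 8.1
ee_pos: [576.9, -249.6, 77.1]
ee_rot: [179.9, 0.8, 166.8]
force: [-0.3, 0.2, -2.5]
gripper_width: 53.9
```

```bash
python3 - <<'E'
from h import *
s=telemetry.state();print(s['ee_pos'],s['ee_rot'])
a=grab('top')['color'][:,:,::-1][130:230,310:430]; b=grab('scene')['color'][:,:,::-1][150:290,60:170]
cv2.imwrite('pics/v8.png',np.hstack([cv2.resize(a,(432,360),interpolation=cv2.INTER_CUBIC),cv2.resize(b,(283,360),interpolation=cv2.INTER_CUBIC)]))
E
```

```text
[ 576.87376496 -249.55991751   77.09085426] [179.92097515   0.83833265 166.81877212]
```

View pics/v8.png

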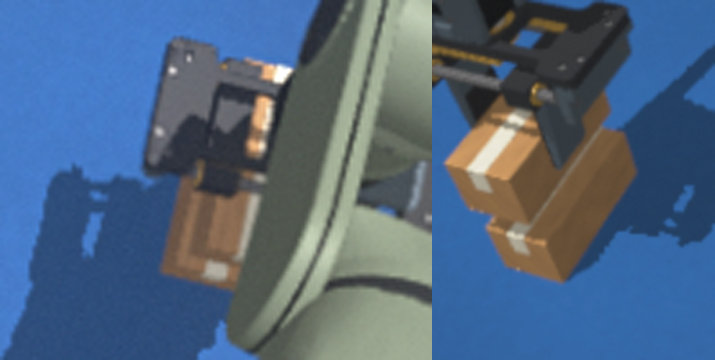

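```bash
python3 - <<'E'
from h import *
def box(c,yaw,z):
    a=np.radians(yaw);R=np.array([[np.cos(a),-np.sin(a)],[np.sin(a),np.cos(a)]])
    m=np.array([[60,-27],[60,27],[-60,27],[-60,-27]])@R.T+c
    return [(*m[i],z) for i in range(4)]
f=lambda P:((proj('scene',P)-[60,150])*2.571+[432,0]).round(0).tolist()
print('held top',f(box((574,-249),-13.2,127)),'bot',f(box((574,-249),-13.2,77)))
print('base top',f(box((572,-248.3),-13.5,50)),'bot',f(box((572,-248.3),-13.5,0)))
E
```

```text
held top [[446.0, 160.0], [511.0, 177.0], [599.0, 62.0], [538.0, 48.0]] bot [[470.0, 205.0], [533.0, 223.0], [614.0, 108.0], [555.0, 95.0]]
base top [[484.0, 226.0], [544.0, 243.0], [623.0, 130.0], [566.0, 116.0]] bot [[504.0, 265.0], [563.0, 283.0], [636.0, 171.0], [581.0, 157.0]]
```

The scene crop matches the prediction: held top corner at (446,160), base bottom corner at (564,282). I'll lower it gently.

```bash
python3 -m jog '[[[0.2,0,1],0,0],[[0,0,1],0,0],[[0,0,0.4],0,0],[[0,0,0],0,0]]'; python3 -m jog '[[[0,0,0.2],0,0],[[0,0,0.2],0,0]]'
```

```text
time_s: 8.7
ee_pos: [577.5, -250.0, 55.2]
ee_rot: [180.0, 1.2, 166.8]
force: [0.6, -0.0, -1.8]
gripper_width: 53.4
time_s: 8.95
ee_pos: [578.0, -250.2, 51.4]
ee_rot: [-180.0, 1.3, 166.8]
force: [-0.3, 0.2, -2.2]
gripper_width: 53.7
```

```bash
for i in 1 2; do python3 -m jog '[[[0.1,0,0.15],0,0]]'; done
```

```text
time_s: 9.07
ee_pos: [577.7, -250.2, 50.4]
ee_rot: [-180.0, 1.4, 166.8]
force: [0.8, 0.6, 4.3]
gripper_width: 54.1
time_s: 9.2
ee_pos: [577.9, -250.2, 50.2]
ee_rot: [-180.0, 1.5, 166.8]
force: [1.8, 1.7, 6.0]
gripper_width: 53.7
```

```bash
python3 -m jog '[[[0,0,0],0,0.7],[[0,0,0],0,0.85],[[0,0,0],0,0.95],[[0,0,0],0,1],[[0,0,-2],0,1],[[0,0,-4],0,1],[[0,0,-5],0,1],[[0,0,0],0,1]]'
python3 - <<'E'
from h import *
a=grab('scene')['color'][:,:,::-1][150:290,60:170]; b=grab('scene')['color'][:,:,::-1][150:290,190:280]; c=np.hstack([a,b])
cv2.imwrite('pics/v9.png',cv2.resize(c,None,fx=3.9,fy=3.9,interpolation=cv2.INTER_CUBIC)); print(telemetry.state())
E
```

```text
time_s: 10.2
ee_pos: [574.4, -249.5, 162.2]
ee_rot: [-180.0, 1.4, 166.8]
force: [-0.2, -0.4, -1.8]
gripper_width: 91.0
{'time_s': 10.3, 'qpos': array([ -24.67692985,   23.61022465,   87.20290743,    0.28010072,
         68.31905366, -101.60720972]), 'qvel': array([0.08986926, 1.42288871, 1.85108478, 0.09024821, 0.01774583,
       0.02859034]), 'effort': array([-1.74969162e-03, -4.75574613e+01, -2.39493996e+01, -3.18278221e-02,
       -3.31740046e-02, -1.40517292e-03]), 'ee_pos': array([ 571.76688721, -248.28265026,  157.61885949]), 'ee_rot': array([179.91807359,   0.90251943, 166.82812585]), 'force': array([-0.60757154,  0.12878614, -0.61980287]), 'torque': array([-0.00159583,  0.07031696,  0.0106006 ]), 'gripper_width': 91.20060154161514}
```

View pics/v9.png

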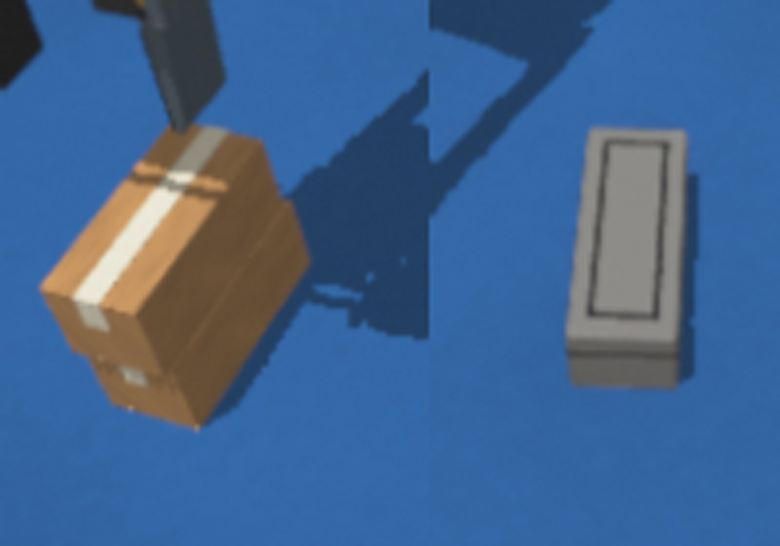

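The carton rests on the base carton, with its top corners at (40,288), (137,308) and (263,141). The case top face is at (590,129), (688,131), (680,338), (566,338). Next I'll measure both.

```bash
python3 - <<'E'
from h import *
f=lambda q,x0,y0,o=0:[((x-o+.5)/3.9+x0-.5,(y+.5)/3.9+y0-.5) for x,y in q]
P=atz('scene',f([(40,288),(137,308),(263,141)],60,150),100);print(P.round(1),'centre',(P[0]+P[2])/2,np.degrees(np.arctan2(P[2]-P[1],P[2]-P[1])[0]), np.degrees(np.arctan2(*(P[1]-P[2])[[1,0]])))
P=atz('scene',f([(198,428),(310,262)],60,150),0);print('base bottom +y edge',P.round(1),np.degrees(np.arctan2(*(P[0]-P[1])[[1,0]])))
b=np.radians(-13.5);R=np.array([[np.cos(b),-np.sin(b)],[np.sin(b),np.cos(b)]]);print('expected',(np.array([[60,27],[-60,27]])@R.T+[572,-248.3]).round(1))
P=atz('scene',f([(590,129),(688,131),(680,338),(566,338)],190,150,429),44);print('case',P.round(1),P.mean(0))
E
```

```text
[[ 629.9 -289.1  100. ]
 [ 638.5 -237.7  100. ]
 [ 526.9 -209.8  100. ]] centre [ 578.41488473 -249.41454369  100.        ] -135.0 -14.049828635285216
base bottom +y edge [[ 635.5 -237.4    0. ]
 [ 521.2 -208.5    0. ]] -14.200811683965195
expected [[ 636.6 -236.1]
 [ 520.  -208. ]]
case [[448.7 -12.7  44. ]
 [447.1  42.2  44. ]
 [593.7  46.1  44. ]
 [597.   -9.9  44. ]] [521.62449373  16.43687422  44.        ]
```

```bash
python3 -m jog '[[[0,0,0],-6.6,1],[[0,0,0],-6.6,1],[[1,5,0],0,1],[[1,5.2,0],0,1],[[1.1,5.3,0],0,1],[[1.1,5.3,0],0,1],[[1,5,0],0,1],[[0,0,0],0,1],[[0,0,0],0,1]]'
python3 - <<'E'
from h import *
d=grab('wrist','w2.png')['color'][:,:,::-1];print(telemetry.state()['ee_pos'],telemetry.state()['ee_rot'])
t=grab('top')['color'][:,:,::-1]
cv2.imwrite('pics/v10.png',np.hstack([cv2.resize(d[80:340,130:390],(520,520),interpolation=cv2.INTER_CUBIC),cv2.resize(t[130:260,235:301],(264,520),interpolation=cv2.INTER_CUBIC)]))
E
```

```text
time_s: 11.42
ee_pos: [506.6, 17.5, 140.0]
ee_rot: [179.8, -0.9, -179.6]
force: [-0.3, -0.1, 0.3]
gripper_width: 91.3
[506.53459858  17.39496426 139.96986405] [ 179.72984424   -0.91936472 -179.6879299 ]
```

View pics/v10.png

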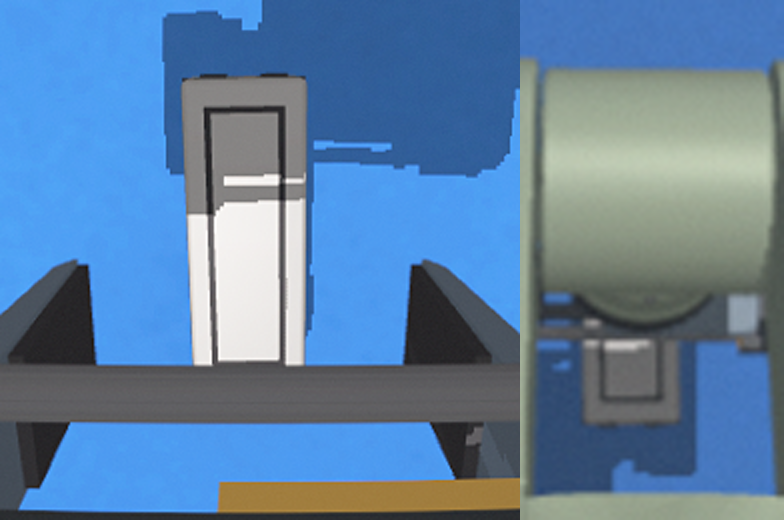

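```bash
python3 - <<'E'
from h import *
P=atz('wrist',[((x+.5)/2+129.5,(y+.5)/2+79.5) for x,y in [(183,80),(306,80),(193,363),(304,363)]],44);print(P.round(1))
m=(P[:2].mean(0),P[2:].mean(0));v=m[1]-m[0];print(np.degrees(np.arctan2(v[1],v[0])),m[0]+75*v/np.linalg.norm(v))
E
```

```text
[[443.3 -11.8  44. ]
 [443.   42.1  44. ]
 [579.3  -9.6  44. ]
 [579.   45.   44. ]]
1.0724687060852929 [518.11127548  16.57545398  44.        ]
```

```bash
python3 -m jog '[[[-1.2,-0.1,0],-0.7,1],[[0,0,3],0,1],[[0,0,3],0,1],[[0,0,3],0,1],[[0,0,0],0,1],[[0,0,0],0,1]]'
```

```text
time_s: 12.28
ee_pos: [525.9, 10.3, 48.7]
ee_rot: [179.8, -0.4, -179.4]
force: [-0.7, -0.1, 0.4]
gripper_width: 91.2
```

```bash
python3 -m jog '[[[0.7,0.6,0],-0.4,1],[[0,0,1.5],0,1],[[0,0,1.5],0,1],[[0,0,1.2],0,1],[[0,0,0],0,1],[[0,0,0],0,1]]'
```

```text
time_s: 13.02
ee_pos: [519.8, 16.8, 6.0]
ee_rot: [179.8, -0.2, -179.0]
force: [-0.2, -0.0, 0.8]
gripper_width: 90.9
```

```bash
python3 -m jog '[[[0,0,0.5],0,1],[[0,0,0.4],0,1],[[0,0,0],0,1]]'; python3 -m jog '[[[0,0,0],0,0],[[0,0,0],0,0],[[0,0,0],0,0],[[0,0,0],0,0],[[0,0,0],0,0],[[0,0,0],0,0]]' 40
```

```text
time_s: 13.4
ee_pos: [520.4, 16.8, -3.1]
ee_rot: [179.8, -0.1, -179.0]
force: [1.1, 0.1, -0.3]
gripper_width: 91.5
time_s: 14.15
ee_pos: [520.8, 16.8, -2.7]
ee_rot: [179.8, -0.1, -179.0]
force: [-0.5, 0.6, 0.1]
gripper_width: 55.9
```

```bash
python3 -m jog '[[[0,0,-1],0,0],[[0,0,-2],0,0],[[0,0,-3],0,0],[[0,0,-2],0,0],[[0,0,0],0.6,0]]'; python3 -m jog '[[[-1,4,0],0.6,0],[[-1.1,5,0],0,0],[[-1.1,5.2,0],0,0],[[-1.1,5.2,0],0,0],[[-1,4,0],0,0],[[0,1.5,0],0,0],[[0,0,0],0,0],[[0,0,0],0,0]]'
```

```text
time_s: 14.78
ee_pos: [518.6, 16.5, 79.2]
ee_rot: [179.8, -0.4, -179.6]
force: [0.1, -0.2, -3.8]
gripper_width: 55.5
time_s: 15.78
ee_pos: [568.1, 268.6, 70.2]
ee_rot: [-179.8, -1.2, 179.5]
force: [1.6, -0.5, -3.5]
gripper_width: 55.7
```

```bash
python3 -m jog '[[[-0.6,2.8,0],-0.3,0],[[0,0,1.5],0,0],[[0,0,0],0,0]]'
```

```text
time_s: 16.15
ee_pos: [573.2, 291.6, 53.9]
ee_rot: [-179.6, -1.4, 179.5]
force: [-0.4, -0.5, -3.2]
gripper_width: 55.7
```

```bash
python3 - <<'E'
from h import *
s=telemetry.state();print(s['ee_pos'],s['ee_rot'])
a=grab('scene')['color'][:,:,::-1][170:310,330:450]
cv2.imwrite('pics/v11.png',cv2.resize(a,None,fx=4,fy=4,interpolation=cv2.INTER_CUBIC))
E
```

```text
[573.15936203 291.55511704  53.9385318 ] [-179.61174859   -1.38317423  179.5222207 ]
```

View pics/v11.png

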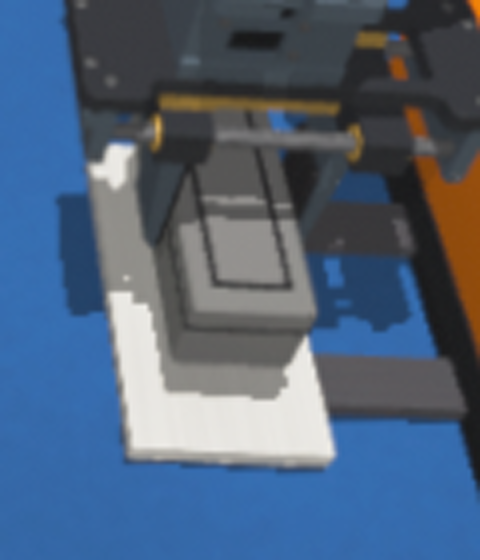

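```bash
python3 - <<'E'
from h import *
f=lambda P:((proj('scene',P)-[330,170])*4).round(0).tolist()
print(f([(646,263.6,100.6),(646,319.6,100.6),(646,263.6,56.6),(646,319.6,56.6)]))
print('plate',f([(667,249.5,20),(667,345.5,20),(667,249.5,0)]))
E
```

```text
[[195.0, 301.0], [323.0, 306.0], [172.0, 360.0], [294.0, 364.0]]
plate [[130.0, 442.0], [335.0, 449.0], [121.0, 465.0]]
```

```bash
python3 -m jog '[[[-0.3,0.6,0],0,0],[[0,0,1.2],0,0],[[0,0,1],0,0],[[0,0,0.5],0,0],[[0,0,0],0,0]]'; python3 -m jog '[[[0,0,0.3],0,0]]'
```

```text
time_s: 16.82
ee_pos: [576.9, 296.7, 26.4]
ee_rot: [-179.7, -1.2, 179.4]
force: [-0.5, -0.2, -3.9]
gripper_width: 55.5
time_s: 16.95
ee_pos: [577.1, 296.9, 23.6]
ee_rot: [-179.7, -1.2, 179.4]
force: [0.3, 0.8, -3.4]
gripper_width: 55.8
```

```bash
python3 -m jog '[[[0.1,0,0.2],0,0],[[0.1,0,0.15],0,0]]'; for i in 1 2; do python3 -m jog '[[[0,0,0.15],0,0]]'; done
```

```text
time_s: 17.2
ee_pos: [575.0, 297.0, 20.1]
ee_rot: [-179.7, -1.2, 179.4]
force: [-0.6, -0.9, -3.0]
gripper_width: 56.1
time_s: 17.32
ee_pos: [574.9, 297.0, 18.7]
ee_rot: [-179.7, -1.2, 179.4]
force: [-1.8, -0.4, 0.8]
gripper_width: 55.9
time_s: 17.45
ee_pos: [574.8, 297.1, 18.5]
ee_rot: [-179.7, -1.2, 179.4]
force: [-4.9, -2.1, 7.2]
gripper_width: 55.9
```

Contact. Next I'll open and retreat straight up.

```bash
python3 -m jog '[[[0,0,0],0,0.7],[[0,0,0],0,0.85],[[0,0,0],0,0.95],[[0,0,0],0,0.95],[[0,0,-2],0,0.95],[[0,0,-4],0,0.95],[[0,0,-5],0,0.95],[[0,0,0],0,0.95]]'; python3 -m jog '[[[6,-2,-2],0,1],[[6,-2,-2],0,1],[[6,-2,-2],0,1],[[0,0,0],0,1],[[0,0,0],0,1],[[0,0,0],0,1]]'
python3 - <<'E'
from h import *
a=grab('top')['color'][:,:,::-1]; s=grab('scene')['color'][:,:,::-1]
cv2.imwrite('pics/v12.png',np.hstack([cv2.resize(a[135:225,115:175],(380,570),interpolation=cv2.INTER_CUBIC),cv2.resize(a[140:230,350:410],(380,570),interpolation=cv2.INTER_CUBIC)]))
cv2.imwrite('pics/scene12.png',s)
E
```

```text
time_s: 18.45
ee_pos: [578.4, 298.1, 131.8]
ee_rot: [-179.8, -1.0, 179.4]
force: [0.4, 0.8, -0.7]
gripper_width: 86.4
time_s: 19.2
ee_pos: [402.4, 240.7, 186.0]
ee_rot: [-179.5, -1.6, 179.4]
force: [0.6, -0.2, -0.1]
gripper_width: 91.3
```

View pics/v12.png

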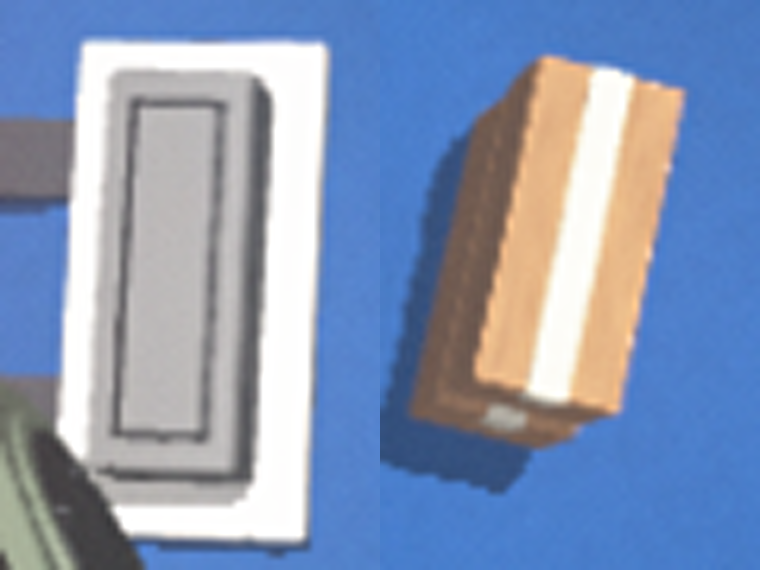

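```bash
python3 - <<'E'
from fit import *
f=lambda q,x0,y0,o=0:[((x-o+.5)/6.333+x0-.5,(y+.5)/6.333+y0-.5) for x,y in q]
print('case',*fit('top',f([(108,70),(254,73),(240,472),(90,466)],115,135),150,56,64))
print('plate',*fit('top',f([(82,42),(328,44),(308,542),(58,535)],115,135),190,96,20))
print('upper',*fit('top',f([(545,55),(686,92),(620,411),(476,380)],350,140,380),120,54,100))
E
```

```text
case [572.3 294.8] 0.1 [[ 1.   0.2]
 [ 2.  -0.6]
 [-0.8  0.1]
 [-2.2  0.4]]
plate [571.6 297.2] -0.1 [[-0.3 -0.4]
 [-0.   0.2]
 [ 0.4  0.2]
 [-0.1  0. ]]
upper [ 575.9 -251.2] -13.1 [[ 0.4  0.5]
 [ 0.4 -0.4]
 [-1.3 -0.4]
 [ 0.5  0.3]]
```

All of these are well within tolerance, so I'll hand in.

```bash
python3 -c "from workcell import job_done;print(job_done())"
```

```text
the job is handed in; nothing more can be done
None
```

The carton is restacked on the other carton and the wanted case sits on the analyser's loading plate. I handed the job in at about 19.3 s, with the gripper open and clear of everything. `job_done` gives no verdict, so the figures below are my own camera measurements.

| Last check (top camera) | Centre offset | Angle difference | Limit |
|---|---|---|---|
| Case on plate | about 2.5 mm | about 0.2° | 20 mm, 11° |
| Upper carton on base carton | about 5 mm | about 0.4° | 20 mm, 14° |

- **Base carton:** its position comes from the first picture, so the 5 mm offset relies on it not having moved. The scene camera agreed with that after the carton was set down.
- **Set-downs:** both were gentle, with about 6–7 N at contact. I did not check tilt or stillness separately, but both looked flat in the last pictures.
- **First grasp failed:** the pictures showed the fingertips about 33 mm higher than `ee_pos` and `tips_ahead` imply. The fingers only caught the carton's upper edge, slid over it and pushed down with about 20 N. I opened them, and the carton settled back about 4 mm from where it started. I corrected the height offset from the two camera views, and both later grasps held at the expected widths (54 mm and 56 mm).
- **Camera disagreement:** the scene camera put the plate 5–7 mm further along x than the top camera, probably because of how I read the plate's front edge. I used the top camera's value.

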